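# Latch the bun hopper and hold its gate open at the mark

### The arm

A 6-joint arm with a two-finger parallel gripper is mounted at the origin on the work surface. World frame = base frame: x ahead of the robot, y to its left, z up, the work surface at z = 0. Lengths are in m, angles in rad, forces in N, time in s.
With the tool pointing down it reaches from about 0.25 to 0.775 m from the base axis. Payload 4 kg.
Tool frame: the origin (TCP) lies midway between the tips of the shut fingers; the grasp point (between the pads) lies 19 mm behind it; z points along the fingers, y is the line along which they close (so a half turn about z gives the same grasp; the last joint's range is limited). The gripper opens to 94 mm and grips with 3 to 60 N. Pads are 16 mm wide; open, the fingers measure 119 mm over their backs; the gripper's body (75 mm by 177 mm) begins 78 mm behind the grasp point.
Start: joints at [-1.368, 0.087, 1.371, -0, 1.684, -0.103], TCP at [0.166, -0.525, 0.176] pointing down, gripper open.
Joint ranges: [-3.1, 3.1], [-0.76, 2.03], [0.27, 2.55], [-1.08, 4.22], [0.17, 2.65], [-2.57, 2.57]. Speed limits (rad/s): [2.79, 2.79, 3.14, 3.14, 3.14, 3.14].

### API

Orientations are given as [roll, pitch, yaw] about the fixed x, y, z axes, in that order (R = Rz(yaw) Ry(pitch) Rx(roll)).
In Python, from bench import robot gives the robot as it stands. The module is installed in compiled form; this text tells all that it offers.
- The arm moves only by the tool arm_command, never from a script. Its argument "targets" is a list of rows, each a list of 4 numbers: the shift along the world's x, y, z as a fraction of full scale, then the turn about the world's z as a fraction of full scale. A call has 1 to 8 rows; each row is the pose to reach, as a shift and turn from the pose commanded when the call began; what a row does not reach only later rows make up. Full scale, the value 1, is 0.5 m for a shift and 120 degrees for a turn. A row lasts 1/12 s, in which the tool goes at most 41.7 mm and 7.16 degrees, less where a joint would pass 70% of its speed; a pose out of reach is approached as far as the arm can. A call with a number of a shift or a turn outside -1 to 1 is refused whole. A call with a gripper value outside its range is refused whole. "claw" is the closure, from 0 (fully open) to 1 (shut), set as the call begins (left out, the last holds). The fingers move at their own pace and stop on an object; the grip force is fixed at half the most. Time passes only in rows, so rows that repeat a pose let the fingers close. It gives the time, the measured TCP pose, the force, the opening and the grip force at its end, in the units of the state.
- robot.get_obs(): the state, without advancing time (a new reading comes with each control period).
- robot.snapshot(name): name is "scene" or "top" or "wrist"; returns the picture (400x640x3 uint8, red, green, blue); there is no depth.
- robot.camera_info(name): a dict with "vfov" (degrees; the focal length in pixels is half the picture's height over the tangent of half this angle, whatever the lens; pixels are square), "cx", "cy" (the principal point, pixels), "extrinsics" (4x4, takes a point from camera to world coordinates); the wrist camera has in their place "T_tool_cam" (4x4, takes a point from camera to tool coordinates, whose origin is the TCP and whose axes are the flange's). Camera axes: x right, y up, looking along -z (the intrinsics and any distortion apply to the point x, -y, -z); pixel columns grow to the right and rows downward; lengths in m; the calibration is good to about 2 mm. The wrist camera is an equidistant fisheye: a pixel r from the principal point sees the ray r / f radians off the axis. A picture is of the moment at which its call begins: read the wrist's pose just before it. camera_info takes no time and is no camera call.
- robot.close_job(): hands the job in; it is judged then, once.
The state is a dict: "time": time; "joint_positions": joint angles; "qvel": joint speeds; "joint_torque": joint torques, N m; "tool_pos": TCP position; "ee_rot": TCP orientation; "wrist_force": force on the tool from outside, world axes, zero at the start; "wrist_torque": the same for the moment, N m; "width": finger opening in m; "finger_force": force on a finger pad.
Only numpy, scipy, OpenCV 4.12 (cv2) and the standard library are available. Lean on these libraries where they do the work, as an engineer would, in place of code of your own. Each camera call takes 0.05 s, during which the arm holds its last target. There are 200 camera calls.

### The job

Get the bun hopper ready to drop a portion: first swing the latch on its lid fully home into its catch, then pull the spring-return gate out by its handle bar until the bar is in line with the two upright fins on the guide rails. Keep hold of it there: your program finishes while the gripper is still holding the gate at the mark, because the spring would pull it shut. Leave the tub, the jar and the loose bun beside the hopper where they are.

Things in the scene. Friction and masses are not known exactly. Their poses are not given: they have to be found in the camera images.
- hopper: Bun hopper fixed to the table, steel with clear window and lid: 180 mm deep (x), 214 wide (y), lid top 180 mm high. Origin on the table under its centre; its -x side is the front, roughly facing the robot. Two guide rails (y = +/-91 mm, 12 mm wide, tops 70 mm high) run out in front to x = -285 mm. The lid is fixed shut; its latch starts open.
- gate: Gate plate with a bow handle. Origin: centre of the handle bar, 115 mm high. Bar: round, 14 mm thick, level, 150 mm long in y, on two 12 mm uprights at y = +/-40 mm, so the middle 65 mm can be pinched from above; plate top 49 mm under the bar's axis. Shut, 75 mm in front of the window. Slides along hopper -x, 0 to 115 mm; the spring pulls it shut with 3.6 N plus 60 N/m. Axes as hopper's.
- mark: The mark: two upright white fins, 6 mm thick (x), 14 mm wide, one clipped on each guide rail (y = +/-91 mm). Fixed, 45 to 85 mm further out than the shut bar, differing each run. Origin midway between the fin tops, at the height of the bar's axis; axes as hopper's. The gate is at the mark when the bar's axis is in line with the fins: origins of gate and mark coincide.
- latch (a joint): Latch angle, rad: 0 = home in its catch (end stop), grows as it opens (at most 1.5). Flat dark steel arm 118 mm long, 14 mm wide, its top 12 mm above the lid, on an upright pivot on the lid (hopper x -45, y -5 mm). At 0 it points along hopper -y; it opens towards the front (-x), clockwise from above. Friction of 0.05 N m keeps it where it is left.
- latch_post (a point): Top centre of the upright round post on the latch arm, by which it is moved: 16 mm diameter, 70 mm from the pivot axis, standing 43 mm above the arm, its top 55 mm above the lid (235 mm above the table).
- latch_pivot (a point): Point on the latch's pivot axis, 8 mm above the lid.
- catch (a point): Centre of the catch (keeper), a dark steel hook-shaped bracket on the hopper's right cheek (-y side), open to the front, its top 23 mm above the lid; the end of the latch arm lies in it when home.
- tub: Grey plastic bowl, 130 mm across, 70 mm high, standing loose beside the hopper on its right (-y); origin under its centre. Not to be moved.
- jar: Amber glass jar with metal cap, 64 mm across, 100 mm high, standing loose beside the hopper on its left (+y); origin under its centre. Not to be moved.
- bun: Round bread bun, 80 mm across, 38 mm high, lying loose to the left front of the hopper; origin under its centre. Not to be moved.

How it is judged:
By the outcome, as a careful person would: the job done as asked, in the order asked, and still so for the second after the job is handed in, while the arm keeps its last pose, push and grip.
It also fails if it takes over 42 s, if anything falls off the work surface, if the arm or the gripper's body presses on something with over 40 N, if the wrist force passes 120 N, or if a joint passes its speed limit or range.

## Working session

There is one attempt and no reset: what is moved stays moved. The work goes in short steps, Python scripts to look and compute and a tool call to move; the robot and the scene stay as the last step left them, time stands still between calls to the robot, and variables do not carry over. Pictures are saved under pics/ and viewed, at most 10 in all, crops included, and the job is handed in when it is done.

Besides the shell and the picture viewer there is one more tool, called after "Request:" by a JSON object that holds its "api" and its "payload", one argument or row to a line. arm_command: Moves the arm, as the interface text tells. Shift numbers are shares of 0.5 m and turn numbers shares of 120 degrees, none past 1 either way. Its arguments: {"type":"object","properties":{"targets":{"type":"array"},"claw":{"type":"number"}},"required":["targets"]}

```bash
mkdir -p pics
python3 - <<'E'
from bench import robot
import cv2
for n in ("scene","top"):
    cv2.imwrite(f"pics/{n}0.png",robot.snapshot(n)[:,:,::-1])
    c=robot.camera_info(n);print(n,c)
print(robot.camera_info("wrist"))
print(robot.get_obs())
E
```

```text
scene {'vfov': 49.145679105418, 'cx': 317.16459933152066, 'cy': 203.13528180851605, 'extrinsics': array([[-0.58077431, -0.45058715,  0.67799146,  1.2639519 ],
       [ 0.81364889, -0.3479095 ,  0.46576224,  0.44717749],
       [ 0.02601319,  0.82214975,  0.56867663,  0.71170461],
       [ 0.        ,  0.        ,  0.        ,  1.        ]])}
top {'vfov': 56.86558829534666, 'cx': 324.0012197171077, 'cy': 198.95235041156513, 'extrinsics': array([[ 0.01126758,  0.99523412, -0.09686121,  0.50928258],
       [-0.99992887,  0.01083562, -0.00498452,  0.03215431],
       [-0.00391122,  0.09691048,  0.99528542,  1.14454624],
       [ 0.        ,  0.        ,  0.        ,  1.        ]])}
{'vfov': 65.70646984690485, 'cx': 324.7023970838642, 'cy': 201.51520621090518, 'T_tool_cam': array([[ 6.76965622e-04,  9.69938611e-01,  2.43348789e-01,
         6.96935522e-02],
       [ 9.99999669e-01, -7.66340021e-04,  2.72602042e-04,
         6.59126963e-04],
       [ 4.50895162e-04,  2.43348524e-01, -9.69938809e-01,
        -2.08264364e-01],
       [ 0.00000000e+00,  0.00000000e+00,  0.00000000e+00,
         1.00000000e+00]])}
{'time': 0.1, 'joint_positions': array([-1.36807737e+00,  8.78606082e-02,  1.37210734e+00, -2.17328182e-06,
        1.68362775e+00, -1.03068323e-01]), 'qvel': array([ 4.95458890e-05, -2.13009156e-03, -3.40945856e-03,  2.71866600e-04,
       -4.00870525e-04, -1.41891940e-04]), 'joint_torque': array([ 2.00300965e-03, -3.41251123e+01, -3.03302336e+01,  7.20533263e-02,
        3.04045749e-02, -9.68026870e-05]), 'tool_pos': array([ 0.16547073, -0.52392298,  0.17533036]), 'ee_rot': array([-3.13960002e+00, -2.03936575e-04,  3.05786833e-01]), 'wrist_force': array([-0.3734404 , -0.16673417, -1.14327346]), 'wrist_torque': array([-0.04438918,  0.0151369 , -0.07052445]), 'finger_force': 0.0, 'width': 0.09407881580035626}
```

View pics/scene0.png

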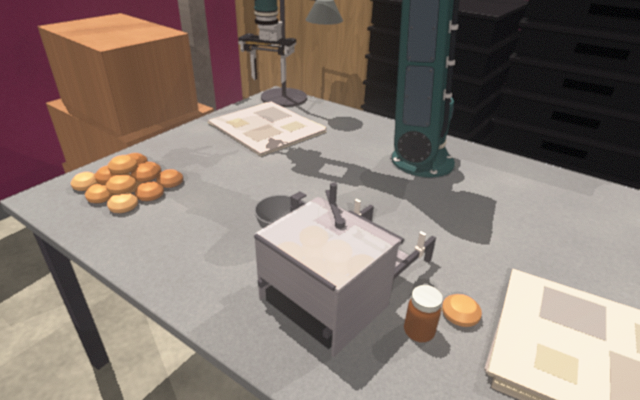

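View pics/top0.png

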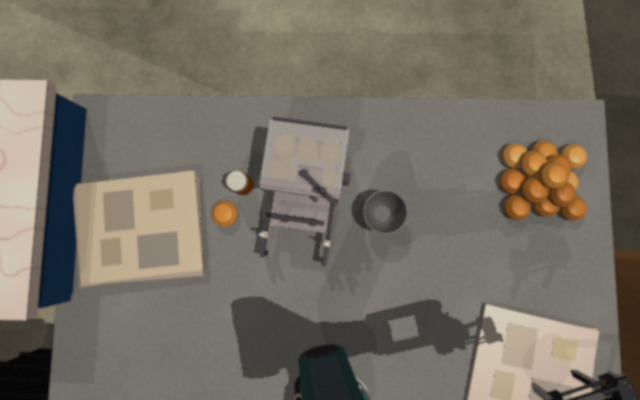

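The scene view shows the hopper with its latch open. In the top view the lid spans about (262–348, 118–200), the bar is near (295,217), the fins near (264,235) and (326,243), and the latch runs from (303,173) to (335,198). I'll enlarge the top view.

Run:
```python
import cv2
i=cv2.imread("pics/top0.png")[105:270,210:410]
cv2.imwrite("pics/topc.png",cv2.resize(i,None,fx=3.6,fy=3.6,interpolation=cv2.INTER_CUBIC))
```

```text
(no output)
```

View pics/topc.png

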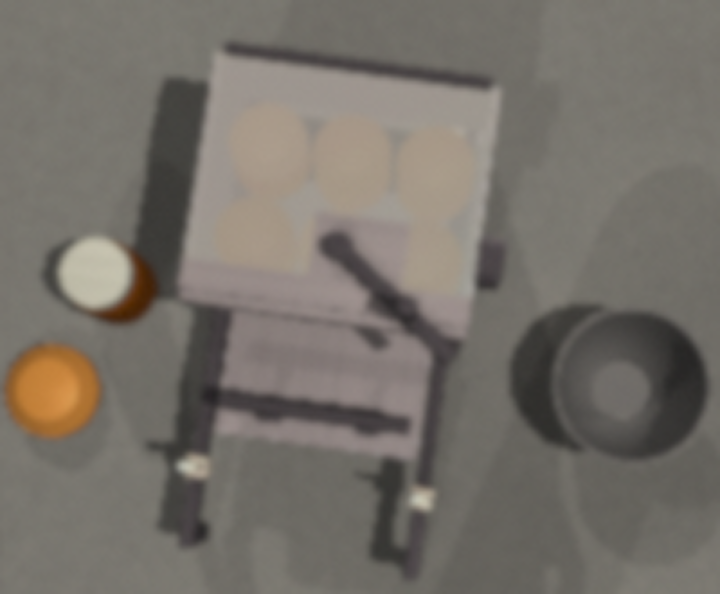

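The crop shows the bar from (208,395) to (408,424), fin tops at (195,466) and (422,498), the pivot at (335,243), the arm tip at (450,350) and the catch at (490,262). Next I'll cast these onto planes.

```bash
cat > h.py <<'E'
import numpy as np
from bench import robot
def onplane(name,uv,z):
    c=robot.camera_info(name);f=200/np.tan(np.radians(c["vfov"])/2);E=c["extrinsics"]
    d=E[:3,:3]@np.array([(uv[0]-c["cx"])/f,-(uv[1]-c["cy"])/f,-1]);o=E[:3,3]
    return o+d*(z-o[2])/d[2]
def pose():
    o=robot.get_obs();return o["tool_pos"],o["ee_rot"],o
def wristplane(uv,z,o):
    from scipy.spatial.transform import Rotation as R
    c=robot.camera_info("wrist");f=200/np.tan(np.radians(c["vfov"])/2)
    p=np.array([uv[0]-c["cx"],uv[1]-c["cy"]]);r=np.hypot(*p);t=r/f
    d=np.array([np.sin(t)*p[0]/r,-np.sin(t)*p[1]/r,-np.cos(t)])
    T=c["T_tool_cam"];W=R.from_euler("xyz",o["ee_rot"]).as_matrix()
    d=W@T[:3,:3]@d;q=o["tool_pos"]+W@T[:3,3]
    return q+d*(z-q[2])/d[2]
E
python3 - <<'E'
from h import *
P={"barL":(208,395,.115),"barR":(408,424,.115),"finL":(195,466,.115),"finR":(422,498,.115),"piv":(335,243,.192),"tip":(450,350,.192),"BL":(218,50,.18),"BR":(497,88,.18),"FL":(183,293,.18),"FR":(468,340,.18),"catch":(490,262,.2),"tub":(632,385,.07),"jar":(96,272,.1),"bun":(53,390,.03)}
Q={k:onplane("top",(210+(u+.5)/3.6-.5,105+(v+.5)/3.6-.5),z) for k,(u,v,z) in P.items()}
for k,v in Q.items():print(k,v.round(4))
d=lambda a,b:np.degrees(np.arctan2(*(Q[a]-Q[b])[[1,0]]))
print(d("barL","barR"),d("finL","finR"),d("BL","BR"),d("FL","FR"),d("tip","piv"),[np.linalg.norm(Q[a]-Q[b]) for a,b in (("barL","barR"),("finL","finR"),("BL","BR"),("tip","piv"))])
E
```

```text
barL [0.5646 0.1947 0.115 ]
barR [0.5438 0.0394 0.115 ]
finL [0.5097 0.2033 0.115 ]
finR [0.4871 0.028  0.115 ]
piv [0.6717 0.0933 0.192 ]
tip [0.5947 0.0093 0.192 ]
BL [0.8183 0.1837 0.18  ]
BR [ 0.7914 -0.0242  0.18  ]
FL [0.6355 0.2047 0.18  ]
FR [ 0.6033 -0.004   0.18  ]
catch [ 0.6577 -0.0187  0.2   ]
tub [ 0.5789 -0.141   0.07  ]
jar [0.6621 0.2886 0.1   ]
bun [0.5719 0.3385 0.03  ]
82.40007498071532 82.67909654226011 82.63611089221679 81.20902449231949 -132.49180741454265 [np.float64(0.15666872117124905), np.float64(0.17675385537816427), np.float64(0.20966618826799707), np.float64(0.11394590929778975)]
```

Request:
{"api": "arm_command", "payload": {
  "targets": [
    [0.02,0.02,0.08,0.06],
    [0.08,0.08,0.16,0.12],
    [0.13,0.15,0.22,0.18],
    [0.18,0.22,0.25,0.23],
    [0.23,0.28,0.25,0.28],
    [0.28,0.34,0.25,0.34],
    [0.33,0.4,0.25,0.4],
    [0.38,0.46,0.25,0.46]
  ],
  "claw": 0.5
}}

```text
time: 0.77
tool_pos: [0.3447, -0.3069, 0.3015]
ee_rot: [3.141, 0.0, 1.273]
wrist_force: [1.4, -1.0, 1.3]
width: 0.0474
finger_force: 0.0
```

Request:
{"api": "arm_command", "payload": {
  "targets": [
    [0.05,0.06,0,0.02],
    [0.1,0.12,0,0.04],
    [0.15,0.19,0,0.06],
    [0.2,0.25,0,0.08],
    [0.25,0.31,0,0.08],
    [0.3,0.37,0,0.08],
    [0.35,0.44,0,0.08],
    [0.4,0.5,0,0.08]
  ]
}}

```text
time: 1.43
tool_pos: [0.5445, -0.0564, 0.3008]
ee_rot: [-3.141, -0.0, 1.435]
wrist_force: [1.1, -0.4, 0.1]
width: 0.0471
finger_force: 0.0
```

Run:
```python
from h import *
import cv2
o=robot.get_obs();print(o["tool_pos"],o["ee_rot"])
i=robot.snapshot("wrist")[:,:,::-1]
cv2.imwrite("pics/w1.png",i)
```

```text
[ 0.54448002 -0.05638135  0.30082186] [-3.14090997e+00 -5.03424297e-05  1.43518331e+00]
```

View pics/w1.png

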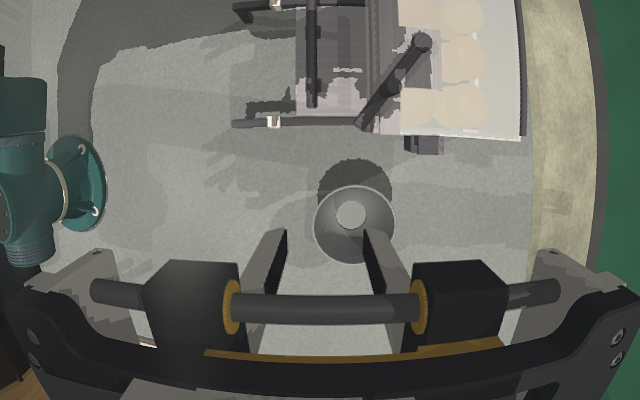

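The wrist view shows the pivot at (422,40), the post near (393,85), the arm tip at (361,124), the bar at column 313, the right fin at (274,121) and the left fin at (276,4).

Run:
```python
from h import *
o=robot.get_obs()
for n,u,v,z in (("piv",422,40,.195),("post",393,83,.235),("tip",361,124,.192),("finR",274,121,.115),("finL",276,4,.115),("barR",312,106,.115),("barmid",313,50,.115)):
    print(n,wristplane((u,v),z,o).round(4))
import cv2
i=cv2.imread("pics/w1.png")[0:140,230:460]
cv2.imwrite("pics/w1c.png",cv2.resize(i,None,fx=3.4,fy=3.4,interpolation=cv2.INTER_CUBIC))
```

```text
piv [0.6687 0.0999 0.195 ]
post [0.6213 0.0502 0.235 ]
tip [0.5933 0.0163 0.192 ]
finR [0.4938 0.0342 0.115 ]
finL [0.5149 0.1913 0.115 ]
barR [0.5439 0.0462 0.115 ]
barmid [0.5544 0.1185 0.115 ]
```

View pics/w1c.png

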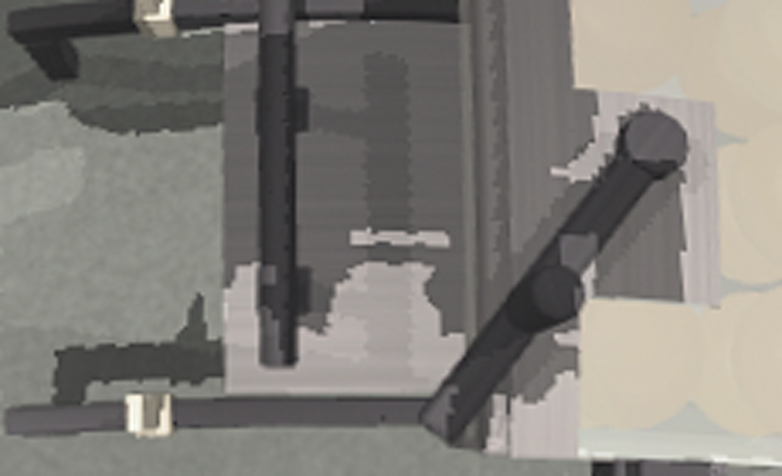

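Request:
{"api": "arm_command", "payload": {
  "targets": [
    [0.05,0.07,0,0],
    [0.1,0.13,0,0],
    [0.134,0.18,0,0],
    [0.134,0.18,0,0],
    [0.134,0.18,-0.06,0],
    [0.134,0.18,-0.13,0],
    [0.134,0.18,-0.192,0],
    [0.134,0.18,-0.192,0]
  ]
}}

```text
time: 2.15
tool_pos: [0.6055, 0.0309, 0.1952]
ee_rot: [-3.124, 0.002, 1.434]
wrist_force: [0.4, -0.7, -2.6]
width: 0.0471
finger_force: 0.0
```

Run:
```python
from h import *
import cv2
o=robot.get_obs();print(o["tool_pos"],o["wrist_force"])
a=robot.snapshot("wrist")[:,:,::-1];b=robot.snapshot("scene")[150:350,220:480,::-1]
cv2.imwrite("pics/w2.png",a)
cv2.imwrite("pics/m2.png",cv2.vconcat([a[150:400,:400],cv2.resize(b,(400,300),interpolation=cv2.INTER_CUBIC)]))
```

```text
[0.60550491 0.03090708 0.19520499] [ 0.37256415 -0.66059864 -2.56774195]
```

View pics/m2.png

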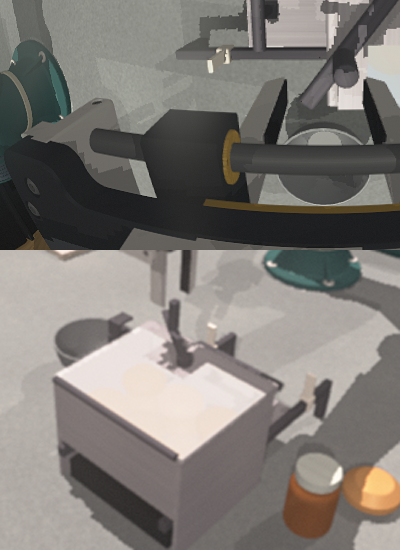

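Request:
{"api": "arm_command", "payload": {
  "targets": [
    [0,0,0,0],
    [0,0,0,0]
  ]
}}

```text
time: 2.42
tool_pos: [0.6126, 0.031, 0.2092]
ee_rot: [3.135, -0.001, 1.434]
wrist_force: [0.5, -0.2, 0.2]
width: 0.0472
finger_force: 0.0
```

Run:
```python
from h import *
o=robot.get_obs();print(o["tool_pos"],o["ee_rot"],o["joint_positions"],o["qvel"],o["wrist_force"],o["joint_torque"],o["time"])
print(wristplane((345,218),.235,o))
```

```text
[0.61260263 0.03101237 0.20921246] [ 3.13499222e+00 -5.57539552e-04  1.43434307e+00] [-4.17823456e-02  2.20985180e-01  1.15440924e+00 -7.01469019e-05
  1.75957466e+00  9.46593641e-02] [ 0.00308219 -0.00317766 -0.00044149 -0.00082383 -0.00401798  0.00104124] [ 0.53045052 -0.21713429  0.18418373] [-4.13409539e-02 -3.86872244e+01 -2.94983768e+01  6.98576658e-02
  9.00640298e-04 -1.55901751e-03] 2.4167
[0.62636693 0.04248833 0.235     ]
```

Request:
{"api": "arm_command", "payload": {
  "targets": [
    [0.02,0.018,-0.004,0],
    [0.045,0.018,-0.004,0],
    [0.06,0.014,-0.004,0],
    [0.075,0.006,-0.004,0],
    [0.09,-0.002,-0.004,0],
    [0.105,-0.008,-0.004,0],
    [0.118,-0.012,-0.004,0],
    [0.118,-0.012,-0.004,0]
  ]
}}

```text
time: 3.08
tool_pos: [0.6723, 0.0239, 0.2063]
ee_rot: [3.135, 0.0, 1.433]
wrist_force: [0.2, -1.2, 4.7]
width: 0.0471
finger_force: 2.4
```

Request:
{"api": "arm_command", "payload": {
  "targets": [
    [0,0,0,0],
    [0.004,0,0,0],
    [0.008,-0.001,0,0],
    [0.01,-0.001,0,0],
    [0.01,-0.001,0,0]
  ]
}}

```text
time: 3.5
tool_pos: [0.6761, 0.0233, 0.2062]
ee_rot: [3.137, 0.001, 1.433]
wrist_force: [-0.5, -2.7, 5.5]
width: 0.0471
finger_force: 3.0
```

Run:
```python
from h import *
import cv2
a=robot.snapshot("wrist")[:,:,::-1]
cv2.imwrite("pics/w3.png",cv2.resize(a[60:300,220:500],None,fx=2,fy=2,interpolation=cv2.INTER_CUBIC))
```

```text
(no output)
```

View pics/w3.png

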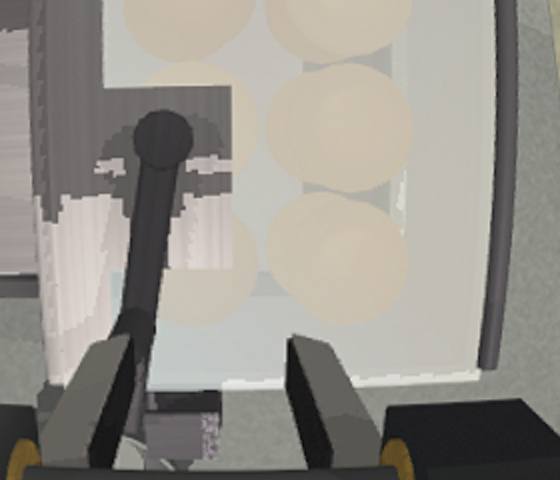

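The arm runs from the pivot at (163,135) to (138,330) in the crop, about 7° short of vertical, with the front finger on the post. I'll push further.

Request:
{"api": "arm_command", "payload": {
  "targets": [
    [0.004,0,0,0],
    [0.008,0,0,0],
    [0.012,-0.001,0,0],
    [0.012,-0.001,0,0]
  ]
}}

```text
time: 3.88
tool_pos: [0.6822, 0.0228, 0.2062]
ee_rot: [3.137, 0.001, 1.433]
wrist_force: [-1.5, -1.6, 6.0]
width: 0.0471
finger_force: 2.9
```

Request:
{"api": "arm_command", "payload": {
  "targets": [
    [0.004,0,0,0],
    [0.008,0,0,0],
    [0.008,0,0,0]
  ]
}}

```text
time: 4.13
tool_pos: [0.6862, 0.0226, 0.2062]
ee_rot: [3.137, 0.001, 1.433]
wrist_force: [-0.6, -2.6, 6.0]
width: 0.0471
finger_force: 2.9
```

Request:
{"api": "arm_command", "payload": {
  "targets": [
    [0.004,0,0,0],
    [0.008,0,0,0],
    [0.008,0,0,0]
  ]
}}

```text
time: 4.38
tool_pos: [0.6892, 0.0228, 0.2061]
ee_rot: [3.139, 0.001, 1.433]
wrist_force: [-3.4, -1.4, 6.1]
width: 0.0468
finger_force: 3.1
```

Run:
```python
from h import *
import cv2
o=robot.get_obs();print(o["wrist_force"],o["wrist_torque"],o["finger_force"],o["tool_pos"])
a=robot.snapshot("wrist")[:,:,::-1]
cv2.imwrite("pics/w4.png",cv2.resize(a[60:300,220:500],None,fx=2,fy=2,interpolation=cv2.INTER_CUBIC))
```

```text
[-3.3580725  -1.3662227   6.07623303] [-0.38011961  0.68142416  0.01715724] 3.1246947473846376 [0.68919646 0.02279404 0.20614498]
```

View pics/w4.png

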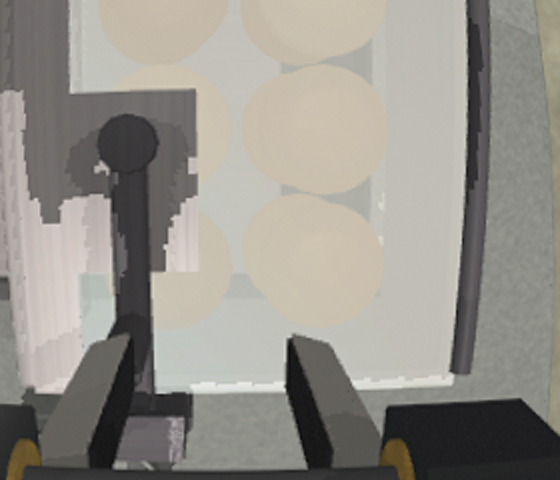

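The arm is now nearly vertical, from (127,143) to (135,395), lying in the catch, and the force is rising. I'll confirm the end stop.

Request:
{"api": "arm_command", "payload": {
  "targets": [
    [0.004,0,0,0],
    [0.004,0,0,0],
    [0.004,0,0,0]
  ]
}}

```text
time: 4.68
tool_pos: [0.6905, 0.023, 0.206]
ee_rot: [3.14, 0.001, 1.433]
wrist_force: [-3.2, -0.4, 6.4]
width: 0.0473
finger_force: 3.4
```

Request:
{"api": "arm_command", "payload": {
  "targets": [
    [0.004,0,0,0],
    [0.006,0,0,0],
    [0.006,0,0,0]
  ]
}}

```text
time: 4.93
tool_pos: [0.6936, 0.0234, 0.2054]
ee_rot: [3.141, 0.001, 1.434]
wrist_force: [-2.9, -1.1, 5.3]
width: 0.0473
finger_force: 2.7
```

Run:
```python
from h import *
import cv2
o=robot.get_obs();a=robot.snapshot("wrist");cv2.imwrite("pics/w5.png",a[:,:,::-1])
print(o["tool_pos"],o["time"])
g=a.astype(int).sum(2)
for v in range(120,240,6):   # dark runs between cols 250 and 330
    r=g[v,262:330]<230
    idx=np.flatnonzero(r)+262
    if len(idx)==0: print(v);continue
    runs=np.split(idx,np.flatnonzero(np.diff(idx)>1)+1)
    print(v,[(int(q[0]),int(q[-1]),wristplane((q.mean(),v),.192,o)[:2].round(4).tolist()) for q in runs if len(q)>3])
print(wristplane((282,221),.235,o))
```

```text
[0.69364228 0.0234227  0.20543991] 4.9333
120 [(272, 284, [0.6704, 0.1011])]
126 [(265, 291, [0.6698, 0.0969])]
132 [(263, 293, [0.6691, 0.0926])]
138 [(263, 292, [0.6681, 0.0884])]
144 [(268, 288, [0.6678, 0.084])]
150 [(279, 287, [0.6707, 0.0792])]
156 [(277, 287, [0.6693, 0.075])]
162 [(270, 287, [0.6661, 0.071])]
168 [(270, 274, [0.6607, 0.0674]), (278, 288, [0.6687, 0.0662])]
174 [(279, 288, [0.6683, 0.0618])]
180 [(281, 288, [0.6684, 0.0573])]
186 [(282, 288, [0.668, 0.0528])]
192 [(284, 289, [0.6684, 0.0482])]
198 [(276, 288, [0.6643, 0.0442])]
204 [(274, 288, [0.6628, 0.0398])]
210 [(273, 288, [0.6616, 0.0353])]
216 [(273, 289, [0.6612, 0.0306])]
222 [(273, 289, [0.6603, 0.0259])]
228 [(269, 276, [0.6529, 0.022]), (285, 289, [0.6641, 0.0206])]
234 [(283, 289, [0.6624, 0.0159])]
[0.66928282 0.03937182 0.235     ]
```

Run:
```python
from h import *
import cv2
o=robot.get_obs();a=cv2.imread("pics/w5.png");g=a.astype(int).sum(2)
# right edge of arm, subpixel at threshold 230
P=[]
for v in list(range(174,236,2)):
    r=g[v,280:300]; k=np.flatnonzero((r[:-1]<230)&(r[1:]>=230))
    if len(k): k=k[0]; P.append(wristplane((280+k+(230-r[k])/(r[k+1]-r[k]),v),.192,o)[:2])
P=np.array(P);c=np.polyfit(P[:,1],P[:,0],1);print("arm edge dx/dy",c[0],"deg",np.degrees(np.arctan(c[0])),np.std(P[:,0]-np.polyval(c,P[:,1])))
# rear bar of lid (dark), left edge, z~.18
Q=[]
for v in range(40,250,6):
    r=g[v,400:480]; k=np.flatnonzero((r[:-1]>=330)&(r[1:]<330))
    if len(k): Q.append(wristplane((400+k[0]+.5,v),.18,o)[:2])
Q=np.array(Q);
if len(Q)>3:
    c=np.polyfit(Q[:,1],Q[:,0],1);print("rear",len(Q),np.degrees(np.arctan(c[0])),np.std(Q[:,0]-np.polyval(c,Q[:,1])))
    print(Q[::4].round(4).tolist())
```

```text
arm edge dx/dy 0.15181543313219842 deg 8.63246619931716 0.0002004701815647748
rear 35 7.2408374759324055 0.0002908644145046191
[[0.809, 0.1516], [0.8064, 0.1315], [0.8044, 0.112], [0.8011, 0.0929], [0.7991, 0.0739], [0.7966, 0.0548], [0.7936, 0.0355], [0.7919, 0.0154], [0.7886, -0.0053]]
```

Run:
```python
from h import *
import cv2
o=robot.get_obs()
print(o["wrist_force"],o["finger_force"],o["width"],o["ee_rot"])
a=cv2.imread("pics/w4.png");a=cv2.resize(a,(280,240),interpolation=cv2.INTER_AREA);g=a.astype(int).sum(2)
o=dict(tool_pos=np.array([.6892,.0228,.20614]),ee_rot=np.array([3.139,.001,1.433]))
P=[]
for v in range(174,236,2):
    r=g[v-60,60:80];k=np.flatnonzero((r[:-1]<230)&(r[1:]>=230))
    if len(k): k=k[0];P.append(wristplane((280+k+(230-r[k])/(r[k+1]-r[k]),v),.192,o)[:2])
P=np.array(P);c=np.polyfit(P[:,1],P[:,0],1);print(np.degrees(np.arctan(c[0])),P[::8])
```

```text
[-4.1789675  -0.28472322  5.88709065] 2.716524191200733 0.047393260375919864 [3.14082734e+00 6.32602817e-04 1.43380046e+00]
8.716214668637399 [[0.67186246 0.05993996]
 [0.67015098 0.04814509]
 [0.66792347 0.03615468]
 [0.66629459 0.02373731]]
```

Request:
{"api": "arm_command", "payload": {
  "targets": [
    [0.004,0,0,0],
    [0.008,0,0,0],
    [0.008,0,0,0],
    [0.008,0,0,0]
  ]
}}

```text
time: 5.32
tool_pos: [0.6982, 0.0242, 0.2024]
ee_rot: [-3.141, 0.0, 1.435]
wrist_force: [0.8, 0.5, -0.1]
width: 0.0473
finger_force: 0.0
```

```bash
cat >> h.py <<'E'
def armangle(fn):
    import cv2
    o=robot.get_obs();a=robot.snapshot("wrist");cv2.imwrite(fn,a[:,:,::-1]);g=a.astype(int).sum(2)
    P=[]
    for v in range(174,236,2):
        r=g[v,270:300];k=np.flatnonzero((r[:-1]<230)&(r[1:]>=230))
        if len(k): k=k[-1];P.append(wristplane((270+k+(230-r[k])/(r[k+1]-r[k]),v),.192,o)[:2])
    P=np.array(P);c=np.polyfit(P[:,1],P[:,0],1)
    print("arm deg",np.degrees(np.arctan(c[0])),np.std(P[:,0]-np.polyval(c,P[:,1])),o["tool_pos"],o["wrist_force"],o["finger_force"])
E
python3 -c "
from h import *
armangle('pics/w6.png')"
```

```text
arm deg 8.18978579213104 0.001158451135275163 [0.69819567 0.0242489  0.20237201] [ 0.75875333  0.53960979 -0.11820874] 0.0
```

Run:
```python
from h import *
import cv2
a=cv2.imread("pics/w6.png");b=robot.snapshot("scene")[170:270,280:420,::-1];cv2.imwrite("pics/s6.png",b)
A=cv2.resize(a[100:290,220:420],(420,399),interpolation=cv2.INTER_CUBIC)
B=cv2.resize(b,(380,271),interpolation=cv2.INTER_CUBIC);B=cv2.copyMakeBorder(B,0,128,0,0,cv2.BORDER_CONSTANT)
cv2.imwrite("pics/m6.png",cv2.hconcat([A,B]))
```

```text
(no output)
```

View pics/m6.png

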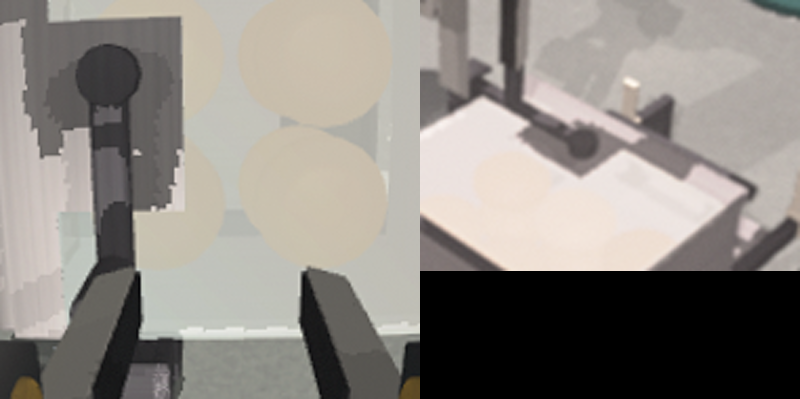

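```bash
cat >> h.py <<'E'
def wproj(p,o):
    from scipy.spatial.transform import Rotation as R
    c=robot.camera_info("wrist");f=200/np.tan(np.radians(c["vfov"])/2)
    T=c["T_tool_cam"];W=R.from_euler("xyz",o["ee_rot"]).as_matrix()
    q=T[:3,:3].T@(W.T@(np.array(p)-o["tool_pos"])-T[:3,3])
    r=np.hypot(q[0],q[1]);t=np.arctan2(r,-q[2])
    return np.array([c["cx"]+f*t*q[0]/r,c["cy"]-f*t*q[1]/r])
E
python3 - <<'E'
from h import *
from scipy.spatial.transform import Rotation as R
o=robot.get_obs();W=R.from_euler("xyz",o["ee_rot"]).as_matrix()
print(o["tool_pos"],o["wrist_force"])
m=lambda p:((p-[220,100])*2.1).round(0)
for y in (-.0237,-.036,.0237):
  for x in (-.008,.008):
    for z in (0,-.03): print("tip tool",x,y,z,m(wproj(o["tool_pos"]+W@[x,y,z],o)))
for p in ([.66,.027,.235],[.66,.027,.192],[.669,.096,.195]):print(p,m(wproj(p,o)))
E
```

```text
[0.69797539 0.0243812  0.20254382] [-0.40497081 -0.23647133  0.01198911]
tip tool -0.008 -0.0237 0 [151. 285.]
tip tool -0.008 -0.0237 -0.03 [141. 320.]
tip tool 0.008 -0.0237 0 [150. 240.]
tip tool 0.008 -0.0237 -0.03 [139. 269.]
tip tool -0.008 -0.036 0 [116. 284.]
tip tool -0.008 -0.036 -0.03 [101. 319.]
tip tool 0.008 -0.036 0 [114. 240.]
tip tool 0.008 -0.036 -0.03 [ 98. 269.]
tip tool -0.008 0.0237 0 [290. 285.]
tip tool -0.008 0.0237 -0.03 [300. 320.]
tip tool 0.008 0.0237 0 [291. 240.]
tip tool 0.008 0.0237 -0.03 [302. 269.]
[0.66, 0.027, 0.235] [ 92. 305.]
[0.66, 0.027, 0.192] [114. 260.]
[0.669, 0.096, 0.195] [105.  62.]
```

The fingertips show about 30 mm higher than the TCP reading predicts, so they grazed the post's top and dragged it. I'll lift, back off and come down lower.

Request:
{"api": "arm_command", "payload": {
  "targets": [
    [0,0,0.06,0],
    [0,0,0.12,0],
    [-0.03,0.004,0.12,0],
    [-0.056,0.004,0.12,0],
    [-0.056,0.004,0.12,0],
    [-0.056,0.004,0.06,0],
    [-0.056,0.004,0.01,0],
    [-0.056,0.004,0.01,0]
  ]
}}

```text
time: 6.08
tool_pos: [0.667, 0.0266, 0.2004]
ee_rot: [-3.129, 0.001, 1.435]
wrist_force: [0.2, -0.5, -1.9]
width: 0.0469
finger_force: 0.0
```

Request:
{"api": "arm_command", "payload": {
  "targets": [
    [0,0,-0.015,0],
    [0,0,-0.03,0],
    [0,0,-0.03,0],
    [0,0,-0.03,0],
    [0,0,-0.03,0]
  ]
}}

```text
time: 6.5
tool_pos: [0.6707, 0.0264, 0.1947]
ee_rot: [3.139, -0.0, 1.435]
wrist_force: [1.3, -0.6, 0.3]
width: 0.0471
finger_force: 0.0
```

Run:
```python
from h import *
armangle("pics/w7.png")
o=robot.get_obs();print(o["ee_rot"],o["wrist_force"])
print(wproj([.66,.027,.235],o),wproj([.66,.027,.192],o))
```

```text
arm deg 5.2561048011722695 5.65060698837727e-05 [0.67065102 0.02644658 0.19466196] [ 1.27932056 -0.63515983  0.27723151] 0.0
[ 3.13899226e+00 -2.35818028e-04  1.43476257e+00] [ 0.15772006 -0.20450071  0.92373964]
[307.2335792  248.26254411] [310.30629272 225.1674862 ]
```

Request:
{"api": "arm_command", "payload": {
  "targets": [
    [0.004,0,-0.008,0],
    [0.01,0,-0.008,0],
    [0.01,0,-0.008,0],
    [0.01,0,-0.008,0]
  ]
}}

```text
time: 6.88
tool_pos: [0.6751, 0.0265, 0.189]
ee_rot: [-3.141, 0.0, 1.435]
wrist_force: [-1.0, 0.8, 0.4]
width: 0.0467
finger_force: 0.0
```

Request:
{"api": "arm_command", "payload": {
  "targets": [
    [0.004,0,0,0],
    [0.006,0,0,0],
    [0.006,0,0,0]
  ]
}}

```text
time: 7.13
tool_pos: [0.6758, 0.0264, 0.189]
ee_rot: [-3.136, 0.001, 1.435]
wrist_force: [-5.9, -0.1, 0.6]
width: 0.047
finger_force: 3.0
```

Request:
{"api": "arm_command", "payload": {
  "targets": [
    [0.004,0,0,0],
    [0.006,0,0,0],
    [0.006,0,0,0]
  ]
}}

```text
time: 7.38
tool_pos: [0.6758, 0.0265, 0.1888]
ee_rot: [-3.129, 0.002, 1.435]
wrist_force: [-12.3, -0.2, 3.4]
width: 0.0472
finger_force: 6.4
```

Run:
```python
from h import *
import cv2
o=robot.get_obs();a=robot.snapshot("wrist");cv2.imwrite("pics/w8.png",a[:,:,::-1]);g=a.astype(int).sum(2)
for v in range(150,240,12):
    r=g[v,280:340]<230;idx=np.flatnonzero(r)+280
    runs=np.split(idx,np.flatnonzero(np.diff(idx)>1)+1)
    print(v,[(int(q[0]),int(q[-1]),wristplane((q[-1]+.5,v),.192,o)[:2].round(4).tolist()) for q in runs if len(q)>3])
```

```text
150 [(291, 311, [0.6741, 0.0804])]
162 [(291, 311, [0.6729, 0.0725])]
174 [(292, 311, [0.6718, 0.0644])]
186 [(292, 307, [0.6679, 0.0567])]
198 [(292, 299, [0.6613, 0.0492])]
210 [(294, 311, [0.6682, 0.0397])]
222 [(294, 311, [0.6669, 0.0311])]
234 [(283, 286, [0.6479, 0.0245]), (293, 312, [0.6663, 0.0222])]
```

Request:
{"api": "arm_command", "payload": {
  "targets": [
    [-0.015,0,0,0],
    [-0.025,0,0,0],
    [-0.025,0,0.06,0],
    [-0.025,0,0.12,0],
    [-0.04,0,0.18,0],
    [-0.08,0.04,0.22,0],
    [-0.14,0.08,0.22,0],
    [-0.2,0.13,0.22,0]
  ]
}}

```text
time: 8.1
tool_pos: [0.5816, 0.0912, 0.3014]
ee_rot: [3.136, -0.001, 1.433]
wrist_force: [0.3, 0.3, 0.1]
width: 0.0467
finger_force: 0.0
```

Request:
{"api": "arm_command", "payload": {
  "targets": [
    [-0.04,0.03,0,0],
    [-0.06,0.05,0,0],
    [-0.06,0.05,0,0],
    [-0.06,0.05,0,0],
    [-0.06,0.05,0,0],
    [-0.06,0.05,0,0],
    [-0.06,0.05,0,0],
    [-0.06,0.05,0,0]
  ],
  "claw": 0.85
}}

```text
time: 8.77
tool_pos: [0.5517, 0.1157, 0.2984]
ee_rot: [-3.141, 0.0, 1.433]
wrist_force: [0.2, -0.3, 0.5]
width: 0.0141
finger_force: 0.0
```

Run:
```python
from h import *
import cv2
o=robot.get_obs();print(o["tool_pos"],o["ee_rot"],o["width"])
cv2.imwrite("pics/w9.png",robot.snapshot("wrist")[:,:,::-1])
cv2.imwrite("pics/t9.png",robot.snapshot("top")[:,:,::-1])
```

```text
[0.55167388 0.11572254 0.298417  ] [-3.14061886e+00  3.83684839e-04  1.43348797e+00] 0.014057107025907683
```

Request:
{"api": "arm_command", "payload": {
  "targets": [
    [0,0,0,0],
    [0,0,0,0],
    [0,0,0,0],
    [0,0,0,0],
    [0,0,0,0],
    [0,0,0,0]
  ],
  "claw": 0.0
}}

```text
time: 9.37
tool_pos: [0.5509, 0.1165, 0.2993]
ee_rot: [3.141, 0.0, 1.435]
wrist_force: [0.9, 0.4, 0.7]
width: 0.0506
finger_force: 0.0
```

Run:
```python
from h import *
import cv2
o=robot.get_obs();print(o["tool_pos"],o["ee_rot"],o["width"])
b=robot.snapshot("wrist")[:,:,::-1];cv2.imwrite("pics/w10.png",b);a=cv2.imread("pics/w9.png")
cv2.imwrite("pics/m10.png",cv2.hconcat([a[0:330,120:520],b[0:330,120:520]]))
```

```text
[0.55086354 0.11651934 0.29925956] [3.14145954e+00 5.95755478e-06 1.43489121e+00] 0.050648431775097306
```

View pics/m10.png

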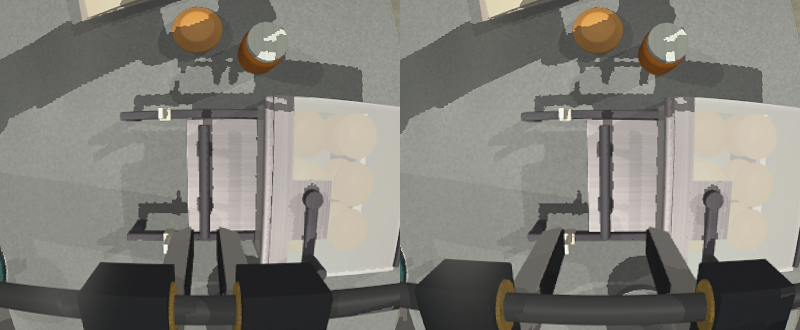

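Both fingertips sit at about row 230 whatever the opening. The bar spans (324,125)–(325,238) in full-frame pixels and the left fin is at (284,113). The latch lies straight along hopper y. Now I'll test whether reported z is biased, using the known 150 mm bar.

Run:
```python
from h import *
import cv2
from scipy.spatial.transform import Rotation as R
o=robot.get_obs();a=cv2.imread("pics/w9.png");g=a.astype(int).sum(2)
print("col profile along bar", [(v,int(g[v,322:327].mean())) for v in list(range(116,132,2))+list(range(230,246,2))])
fin=(a.min(2)>215).astype(np.uint8);n,l,s,c=cv2.connectedComponentsWithStats(fin[90:260,260:320].copy())
print([(s[i].tolist(),(c[i]+[260,90]).round(1).tolist()) for i in range(1,n) if s[i][4]>15])
o["tool_pos"]=np.array([.55167,.11572,.298417]);o["ee_rot"]=np.array([-3.1406,.0004,1.4335])
for dz in (0,.03):
    q=dict(o);q["tool_pos"]=o["tool_pos"]+[0,0,dz]
    A=wristplane((323.5,124),.122,q);B=wristplane((325,239),.122,q);p=wristplane((433,199),.195,q)
    print(dz,A,B,np.linalg.norm(A-B),p)
W=R.from_euler("xyz",o["ee_rot"]).as_matrix()
for z in (0,-.03): print("tip",z,[wproj(o["tool_pos"]+W@[.008,s*.00703,z],o).round(1).tolist() for s in(-1,1)])
```

```text
col profile along bar [(116, 157), (118, 229), (120, 360), (122, 363), (124, 327), (126, 285), (128, 281), (130, 284), (230, 287), (232, 288), (234, 287), (236, 287), (238, 285), (240, 296), (242, 391), (244, 381)]
[([19, 18, 3, 10, 30], [280.0, 112.5]), ([26, 20, 4, 10, 22], [288.0, 115.6]), ([24, 155, 3, 8, 21], [284.9, 248.1])]
0 [0.55937687 0.18663075 0.122     ] [0.54086988 0.03825944 0.122     ] 0.14952107729282924 [0.66621565 0.09413877 0.195     ]
0.03 [0.5592384  0.18679064 0.122     ] [0.53928801 0.02684748 0.122     ] 0.1611826000680689 [0.67632917 0.08543273 0.195     ]
tip 0 [[315.1, 214.4], [335.1, 214.4]]
tip -0.03 [[313.6, 228.3], [336.7, 228.3]]
```

Bar length comes out right (149.5 mm) with no z bias, so the pose is good and the fingers really are about 30 mm shorter than the TCP suggests. I'll approach with the hand 25 mm ahead of the bar, so its body clears the lid.

Request:
{"api": "arm_command", "payload": {
  "targets": [
    [-0.024,0.002,0,0],
    [-0.048,0.003,-0.05,0],
    [-0.048,0.003,-0.12,0],
    [-0.048,0.003,-0.19,0],
    [-0.048,0.003,-0.26,0],
    [-0.048,0.003,-0.32,0],
    [-0.048,0.003,-0.32,0],
    [-0.048,0.003,-0.32,0]
  ]
}}

```text
time: 10.08
tool_pos: [0.5256, 0.1179, 0.1378]
ee_rot: [-3.138, 0.001, 1.435]
wrist_force: [0.4, -0.0, 0.7]
width: 0.094
finger_force: 0.0
```

Request:
{"api": "arm_command", "payload": {
  "targets": [
    [0,0,-0.03,0],
    [0,0,-0.07,0],
    [0,0,-0.1,0],
    [0,0,-0.13,0],
    [0,0,-0.13,0],
    [0,0,-0.13,0]
  ]
}}

```text
time: 10.58
tool_pos: [0.5284, 0.1182, 0.0766]
ee_rot: [3.138, -0.001, 1.435]
wrist_force: [0.7, -0.5, 0.7]
width: 0.0942
finger_force: 0.0
```

Run:
```python
from h import *
import cv2
o=robot.get_obs();print(o["tool_pos"],o["ee_rot"],o["width"],o["wrist_force"],o["qvel"].round(3))
```

```text
[0.52840074 0.11817825 0.07657262] [ 3.13846916e+00 -8.42861212e-04  1.43481859e+00] 0.09421534508417972 [ 0.71324869 -0.54868485  0.74978348] [-0.    -0.013 -0.021  0.001 -0.004 -0.001]
```

Request:
{"api": "arm_command", "payload": {
  "targets": [
    [0,0,-0.004,0],
    [0,0,-0.004,0],
    [0,0,-0.004,0],
    [0,0,-0.004,0],
    [0,0,-0.004,0],
    [0,0,-0.004,0],
    [0,0,-0.004,0],
    [0,0,-0.004,0]
  ],
  "claw": 1.0
}}

```text
time: 11.25
tool_pos: [0.5285, 0.1178, 0.0727]
ee_rot: [3.138, -0.0, 1.435]
wrist_force: [5.4, -0.3, -1.6]
width: 0.0441
finger_force: 2.3
```

Request:
{"api": "arm_command", "payload": {
  "targets": [
    [0,0,0,0],
    [0,0,0,0],
    [0,0,0,0],
    [0,0,0,0],
    [0,0,0,0],
    [0,0,0,0]
  ]
}}

```text
time: 11.75
tool_pos: [0.5281, 0.1177, 0.0727]
ee_rot: [3.139, -0.0, 1.435]
wrist_force: [5.6, -1.6, -1.5]
width: 0.013
finger_force: 30.0
```

Request:
{"api": "arm_command", "payload": {
  "targets": [
    [-0.013,0.002,0,0],
    [-0.026,0.003,0,0],
    [-0.039,0.005,0,0],
    [-0.052,0.007,0,0],
    [-0.052,0.007,0,0],
    [-0.052,0.007,0,0],
    [-0.052,0.007,0,0],
    [-0.052,0.007,0,0]
  ]
}}

```text
time: 12.42
tool_pos: [0.5023, 0.121, 0.0727]
ee_rot: [3.138, 0.0, 1.435]
wrist_force: [6.6, -2.1, -1.4]
width: 0.0132
finger_force: 30.0
```

Run:
```python
from h import *
import cv2
o=robot.get_obs();print(o["tool_pos"],o["wrist_force"],o["width"])
for n in("top","scene","wrist"): cv2.imwrite(f"pics/{n}11.png",robot.snapshot(n)[:,:,::-1])
def blobs(fn,th,x0,x1,y0,y1,mn=4):
    a=cv2.imread(fn)[y0:y1,x0:x1];m=(a.min(2)>th).astype(np.uint8)
    n,l,s,c=cv2.connectedComponentsWithStats(m)
    return [(s[i,:5].tolist(),(c[i]+[x0,y0]).round(2).tolist()) for i in range(1,n) if s[i][4]>=mn]
print(blobs("pics/top0.png",150,255,335,225,255));print(blobs("pics/top11.png",150,255,335,220,260))
print(blobs("pics/scene11.png",170,340,450,190,270))
print(blobs("pics/wrist11.png",215,200,640,0,260,8))
print(blobs("pics/w9.png",200,255,325,90,260))
```

```text
[0.50230948 0.12098747 0.07270168] [ 6.59572403 -2.1105607  -1.36671564] 0.013202977442344863
[([5, 8, 4, 3, 10], [261.8, 234.0]), ([70, 17, 4, 4, 13], [326.54, 243.38])]
[([70, 22, 4, 3, 11], [326.64, 243.09])]
[([0, 0, 60, 80, 2632], [361.15, 236.19]), ([63, 14, 47, 57, 932], [435.47, 229.89]), ([84, 24, 8, 6, 21], [427.43, 215.43]), ([81, 28, 4, 3, 5], [422.6, 219.0]), ([56, 67, 5, 8, 26], [397.88, 260.5])]
[([304, 0, 38, 10, 249], [523.74, 3.27]), ([426, 80, 14, 10, 43], [631.63, 84.58]), ([93, 151, 7, 6, 11], [296.27, 153.64]), ([90, 153, 10, 8, 21], [292.71, 157.52]), ([90, 173, 9, 7, 41], [293.54, 175.24]), ([91, 192, 20, 42, 534], [298.63, 212.56])]
[([24, 18, 3, 12, 32], [280.0, 112.88]), ([27, 20, 8, 10, 30], [287.5, 115.5]), ([52, 61, 1, 4, 4], [307.0, 152.5]), ([53, 97, 6, 21, 49], [309.16, 198.84]), ([60, 112, 1, 6, 6], [315.0, 204.5]), ([55, 132, 9, 4, 12], [313.0, 223.17]), ([60, 139, 4, 1, 4], [316.5, 229.0]), ([29, 144, 3, 5, 10], [284.6, 235.6]), ([29, 155, 3, 8, 22], [284.91, 248.23])]
```

Run:
```python
from h import *
import cv2
o=robot.get_obs()
for s in(1,-1):
    p=np.array([.4984,.1157,.115])+s*.091*np.array([.129,.9916,0]); print("fin",s,p,wproj(p,o),wproj(p-[0,0,.03],o))
b=o["tool_pos"].copy();b[2]=.115
for s in(1,-1): print("barend",wproj(b+s*.075*np.array([.129,.9916,0]),o))
a=cv2.imread("pics/wrist11.png")
g=cv2.cvtColor(a,cv2.COLOR_BGR2GRAY)
for v in range(20,150,6): print(v,' '.join(f"{x:3d}" for x in g[v,284:364:2]))
```

```text
fin 1 [0.510139  0.2059356 0.115    ] [318.33665812  96.22481345] [319.17370073 100.67725124]
fin -1 [0.486661  0.0254644 0.115    ] [321.59519213 368.9914272 ] [321.79313419 343.37409451]
barend [324.60762135 115.20548964]
barend [325.97425753 347.31903349]
20 174 173 174 170 168 172 172 170 164 167 171 170 173 179 179 173 178 176 178 178 102 103 103 106 107 110 109 107 109 106 108 108 106 106 104 105 102  89  94  92
26 166 170 176 180 168 159 151  95  97  99 102 104 105 106 106 107 109 109 108 107 101 104 108 107 109 106 105 109 108 108  89  89  90  91  93  95  95  96  91  89
32 104 105 108 105 106 106 106 106 108 110 110 108 106 107 109 109 109 111 113 109 108 107 105 105  98  92  93  93  91  89  89  91  92  91  92  92  91  90  90  92
38 106 105 102 107 103 103 108 107 104 109 109 109 109 109 109 103 105 106 104 101  94  92  90  93  93  91  92  94  92  92  91  92  93  92  93  91  87  88  91  92
44 104 104 107 112 107 107 108 106 107 109 112 113 110 110 108 103 104 107  90  91  91  92  94  94  95  91  91  94  93  92  88  88  88  89  91  92  91  93  93  94
50 103 108 111 108 104 106
[... 2052 characters left out ...]
 129 129 128 128 128 128 128 128 128 129 128
128 107 108 106 132 130 131 131 130 131 130 130 131 130 117  56  59  60  63  66  68  72  70  70  72  69  65  57 132 130 129 130 129 130 129 129 130 129 129 130 129
134 163 166 130 132 133 133 134 133 133 133 133 133 133 117  55  59  61  63  66  68  71  70  71  72  69  66  57 134 133 131 132 132 132 132 131 131 131 131 131 130
140 158 164 142 135 136 136 136 135 134 135 134 134 135 122  49  59  60  64  66  69  72  71  69  71  70  65  56 137 134 134 134 134 134 133 133 133 133 132 132 133
146 161 161 148 131 131 131 131 132 130 131 132 131 131 117  52  59  61  61  66  68  72  71  71  72  69  64  57 133 131 131 131 131 130 131 130 131 111 112 111 111
```

```bash
cat >> h.py <<'E'
def barfin(fn):
    import cv2
    o=robot.get_obs();a=robot.snapshot("wrist");cv2.imwrite(fn,a[:,:,::-1]);g=cv2.cvtColor(a,cv2.COLOR_RGB2GRAY).astype(float)
    n=np.array([.9916,-.129]);t=np.array([.129,.9916])
    B=[]
    for v in range(124,170,3):
        d=np.flatnonzero(g[v,295:350]<98)+295
        B.append(wristplane(((d[0]+d[-1])/2,v),.115,o)[:2])
    B=np.array(B);c=np.polyfit(B@t,B@n,1);print("bar slope deg",np.degrees(np.arctan(c[0])),"u",(B@n).mean())
    for v in range(76,106,3):
        d=np.flatnonzero(g[v,295:350]>183)+295
        if len(d): 
            run=max(np.split(d,np.flatnonzero(np.diff(d)>1)+1),key=len)
            p=wristplane((run.mean(),v),.115,o)[:2];print(v,run[0],run[-1],"u",round(p@n,4),"t",round((p-o['tool_pos'][:2])@t,4))
    print(o["tool_pos"],o["tool_pos"][:2]@n,o["width"],o["finger_force"],o["wrist_force"])
E
python3 -c "
from h import *
barfin('pics/w12.png')
import cv2
g=cv2.imread('pics/w12.png',0)
for v in range(74,114,2): print(v,' '.join('%3d'%x for x in g[v,300:332]))"
```

```text
bar slope deg -1.9742913389622947 u 0.4820592492584506
82 309 317 u 0.4765 t 0.093
85 309 316 u 0.4762 t 0.0914
88 309 316 u 0.4762 t 0.0897
91 309 316 u 0.4762 t 0.0881
94 309 316 u 0.4762 t 0.0865
97 309 316 u 0.4762 t 0.0849
100 309 316 u 0.4762 t 0.0832
[0.50236354 0.1209896  0.07272002] 0.48253602647821486 0.013010973793953747 29.99658912420273 [ 6.00323031 -0.98401483 -1.1908159 ]
74 113 110 110 107 107 106 106 109 111 111 109 109 108 109 109 108 107 107 109 111 106  94  95  94  93  95  94  93  94  94  96  93
76 109 109 111 110 107 107 107 108 110 109 109 110 111 110 109 108 105 106 106  97  90  97 108  93  94  94  95  93  92  93  92  91
78 110 111 111 111 109 107 107 101  99 127 125 126 127 128 129 130 133 116 109 110 110 110 108  89 104  94  90  91  91  90  89  90
80 108 108 108 108 107 106 103 135 178 192 189 189 189 190 189 191 194 186 138 112 108 108 109 110 109 107 106 108 103  91  90  89
82 110 108 108 105 105 104 107 136 175 191 189 189 187 188 188 190 190 186 140 112 106 105 106 106 106 108 110 107 104 102 103  87
84 110 108 106 102 100 107 109 139 176 190 187 188 188 
[... 1216 characters left out ...]
 167 167 169 173 153 111  55  59  60  60
104  58  56  77 122 165 159 160 159 142 121 119 123 122 122 122 121 121 126 130 138 156 167 167 167 167 173 154 112  54  58  60  59
106  52  51  74 122 164 159 158 159 158 149 129 115 117 116 116 116 116 115 123 151 164 159 151 167 167 173 154 109  44  49  49  50
108  56  54  78 124 164 158 156 156 156 157 154 137 132 131 135 141 144 141 148 152 160 163 166 170 164 170 153 120  79  81  80  79
110 101  99  97 110 136 144 142 142 142 141 142 141 142 141 140 141 144 152 151 150 149 149 148 148 148 150 125 104 103 104 102 101
112 111 111 111 112 111 113 114 114 107 102 102 101 101 102 101 101 103 103 102  97  96 104 116 116 114 115 116 115 116 114 115 115
```

Run:
```python
from h import *
import cv2
g=cv2.imread('pics/w12.png',0).astype(float);o=robot.get_obs()
n=np.array([.9916,-.129]);t=np.array([.129,.9916]);R=[]
for v in range(122,230,6):
    r=g[v,290:360];T=95
    k=np.flatnonzero((r[:-1]>=T)&(r[1:]<T));m=np.flatnonzero((r[:-1]<T)&(r[1:]>=T))
    if len(k)==0 or len(m)==0: continue
    e=290+k[0]+(r[k[0]]-T)/(r[k[0]]-r[k[0]+1]);f=290+m[-1]+(T-r[m[-1]])/(r[m[-1]+1]-r[m[-1]])
    p=wristplane(((e+f)/2,v),.115,o)[:2];R.append((v,e,f,p@n,(p-o['tool_pos'][:2])@t))
print(np.round(R,4))
```

```text
[[1.220000e+02 3.114318e+02 3.357436e+02 4.820000e-01 7.140000e-02]
 [1.280000e+02 3.104490e+02 3.366552e+02 4.820000e-01 6.810000e-02]
 [1.340000e+02 3.104200e+02 3.366724e+02 4.819000e-01 6.490000e-02]
 [1.400000e+02 3.107222e+02 3.366780e+02 4.820000e-01 6.170000e-02]
 [1.460000e+02 3.106286e+02 3.367170e+02 4.820000e-01 5.850000e-02]
 [1.520000e+02 3.105625e+02 3.367600e+02 4.819000e-01 5.520000e-02]
 [1.580000e+02 3.091250e+02 3.388958e+02 4.821000e-01 5.200000e-02]
 [1.640000e+02 3.076400e+02 3.410000e+02 4.822000e-01 4.870000e-02]
 [1.700000e+02 3.075714e+02 3.408462e+02 4.822000e-01 4.550000e-02]
 [1.760000e+02 3.081034e+02 3.410000e+02 4.823000e-01 4.220000e-02]
 [1.820000e+02 3.081379e+02 3.408462e+02 4.823000e-01 3.890000e-02]
 [1.880000e+02 3.111389e+02 3.371923e+02 4.821000e-01 3.550000e-02]
 [1.940000e+02 3.111111e+02 3.372000e+02 4.821000e-01 3.220000e-02]
 [2.000000e+02 3.112917e+02 3.372500e+02 4.821000e-01 2.880000e-02]
 [2.060000e+02 3.112500e+02 3.372609e+02 4.821000e-01 2.530000e-02]
 [2.120000e+02 3.123973e+02 3.373200e+02 4.824000e-01 2.190000e-02]
 [2.180000e+02 3.125812e+02 3.372609e+02 4.824000e-01 1.840000e-02]
 [2.240000e+02 3.125360e+02 3.372609e+02 4.824000e-01 1.480000e-02]]
```

Request:
{"api": "arm_command", "payload": {
  "targets": [
    [-0.004,0.0005,0,0],
    [-0.008,0.001,0,0],
    [-0.0113,0.0015,0,0],
    [-0.0113,0.0015,0,0],
    [-0.0113,0.0015,0,0],
    [-0.0113,0.0015,0,0]
  ]
}}

```text
time: 13.12
tool_pos: [0.4969, 0.1217, 0.0727]
ee_rot: [3.138, 0.0, 1.435]
wrist_force: [7.0, -1.2, -2.1]
width: 0.0129
finger_force: 30.0
```

```bash
python3 -c "
from h import *
barfin('pics/w13.png')
import cv2
g=cv2.imread('pics/w13.png',0)
for v in (80,82,96,130,150): print(v,' '.join('%3d'%x for x in g[v,306:342]))
a=cv2.imread('pics/top0.png').astype(int);robot_t=robot.snapshot('top')[:,:,::-1].astype(int);cv2.imwrite('pics/top13.png',robot_t)
for n,(x0,x1,y0,y1) in dict(tub=(355,415,185,240),jar=(220,256,165,200),bun=(205,242,195,232)).items(): print(n,abs(a-robot_t)[y0:y1,x0:x1].mean())
"
```

```text
bar slope deg -2.519145277775348 u 0.47654609743127196
79 326 327 u 0.4781 t 0.0946
82 319 327 u 0.4762 t 0.0929
85 320 327 u 0.4765 t 0.0913
88 320 327 u 0.4765 t 0.0897
91 320 327 u 0.4765 t 0.088
94 320 327 u 0.4765 t 0.0864
97 320 327 u 0.4764 t 0.0848
100 320 327 u 0.4764 t 0.0832
[0.49685371 0.12169022 0.07271096] 0.47698209656527957 0.012856007739599211 29.996620416641235 [ 6.99042529 -1.20350446 -2.05459333]
80 107 106 108 107 107 105 105 107 105 106 103 102 159 185 190 188 188 187 189 189 191 188 166 110 108 106 106 105  99  91  90  89  89  90  89  90
82 109 108 107 105 103 104 106 108 107 107 105 106 158 183 189 187 187 186 187 187 189 186 164 109 102 106 107 109 106 102 100  87  86  87  89  90
96  60  59  60  59  61  95 152 161 160 159 158 147 159 182 187 186 186 186 186 186 187 183 172 155 167 168 167 170 171 158  52  59  60  60  61  60
130 130 130 130 132 116  68  55  56  59  59  60  60  62  63  65  66  69  68  71  71  70  71  70  71  70  70  68  67  65  62  57 114 131 129 129 129
150 127 128 128 129 114  80  51  57  59  60  60  60  61  64  63  64  67  69  70  70  69  70  69  70  71  69  68  67  65  62  57 106 131 127 127 125
tub 4.620909090909091
jar 2.505291005291005
bun 29.1127343559776[ WARN:0@2.417] global loadsave.cpp:1063 imwrite_ Unsupported depth image for selected encoder is fallbacked to CV_8U.
```

```bash
python3 -c "
import cv2,numpy as np
from h import *
for f in ('top0','top11','top13'):
    a=cv2.imread(f'pics/{f}.png');h=cv2.cvtColor(a,cv2.COLOR_BGR2HSV)[190:240,200:250]
    m=(h[...,0]<22)&(h[...,1]>120);y,x=np.nonzero(m);print(f,m.sum(),x.mean()+200 if m.any() else 0,y.mean()+190 if m.any() else 0,h[...,2].mean())
for f in ('scene0','scene11'):
    a=cv2.imread(f'pics/{f}.png');h=cv2.cvtColor(a,cv2.COLOR_BGR2HSV)[285:335,443:490]
    m=(h[...,0]<22)&(h[...,1]>150);y,x=np.nonzero(m);print(f,m.sum(),x.mean()+443,y.mean()+285)
"
```

```text
top0 560 225.55714285714285 211.62857142857143 127.6544
top11 563 225.55595026642985 211.72646536412077 98.4768
top13 563 225.51687388987565 211.78330373001776 98.9532
scene0 0 nan nan
scene11 0 nan nan<string>:9: RuntimeWarning: Mean of empty slice.
  ret = ret.dtype.type(ret / rcount)
```

The bun hasn't moved and is only shaded by the arm. The bar is in line with the fins, so I'll hand in.

```bash
python3 -c "
from bench import robot
print(robot.close_job())"
```

```text
the job is handed in; nothing more can be done
None
```

I swung the latch to its end stop (12 N push), then pulled the gate out until the bar was within about 0.5 mm of the left fin (the right fin was hidden), and handed in at about 13 s with the gripper still holding it; the top view showed no shift of the tub, jar or bun.

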